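# Set the sharpener's speed selector by fingertip and start it

## Task

Get the graver sharpener running at its usual speed: with a fingertip, push the speed selector's pointer clockwise, click by click, to the orange mark (the fourth click from off) without going past it, and let it rest there. Then press the green start button down fully and let it go. Push gently and grip nothing, leave the red stop button and the loose things on the bench alone, and finish clear of everything.

Things in the scene. Friction and masses are not known exactly. Their poses are not given: they have to be found in the camera images.
- machine: grey graver sharpener fixed to the bench, housing 380 x 300 mm, flat top panel 60 mm above the bench. Origin at bench level; the housing spans x -105 to +275 mm and y -150 to +150 mm in its frame (z up). The control panel is its -x part; a steel lap disc, 80 mm radius, 12 mm above the panel (18 mm at its hub), is centred at x +185, y 0
- dial_centre (a point): point fixed on the machine where the selector's vertical axis meets the top of the round aluminium dial plate (56 mm radius, 3 mm thick, so 63 mm above the bench); at x 0, y +65 mm in the machine's frame, with the machine's axes. Marks lie on a 50 mm circle 30 degrees apart: off (black bar) is towards the machine's +y, then clockwise seen from above six dots; the fourth, larger and orange, is the one wanted (the sixth is towards -y)
- selector (a joint): angle of the speed selector, rad, 0 at off, growing clockwise seen from above, stops at 0 and 3.14. It clicks into a rest every 0.5236 rad (30 degrees), orange mark at 2.094. Starts at rest at off or one of the first two clicks. About 0.10 N m takes it over the hump midway between two rests (about 3 N at 35 mm radius); beyond the hump it springs on into the next rest by itself, and let go it rests within about 0.02 rad of a click
- pointer_tip (a point): outer upper end of the selector's black pointer, on its centre line, 42 mm from the axis, 32 mm above the panel. The pointer is a bar 12 mm wide running from the axis out to this end, its sides upright from 6 to 32 mm above the panel (66 to 92 mm above the bench), white line on top; around the axis is a round hub of 17 mm radius, 34 mm above the panel. The other side has no tail
- start_top (a point): centre of the top of the green start button (16 mm radius), face up on the panel at x -48 or +48 mm, y -85 mm in the machine's frame; the red one is in the other place
- start (a joint): travel of the green button, m, 0 up, 0.006 fully down; springs back; fully down takes about 4 N
- stop_top (a point): centre of the top of the red stop button, same size as the green one; not to be pressed
- stop (a joint): travel of the red button, m, 0 up, 0.006 fully down
- graver: loose engraving tool lying on the bench beside the machine: brown mushroom handle 34 mm across and 50 mm long, steel shaft to +x; 120 mm long in all, origin under it at bench level, 35 mm from the handle's end
- block: loose pale boxwood block 75 x 50 x 23 mm lying on the bench, origin under its centre
- jar: loose small closed jar, 44 mm across, 55 mm high, origin under its centre

How it is judged:
On the way, in this order (a step that is already met when the one before it is completed fails the run):
1. the selector rests at the orange mark, pushed there and no longer touched (value of joint selector between 1.9444 and 2.2444 rad and contact force between each of the arm, the fingers and selector below 0.3 N), for 0.3 s.
2. the green button is fully down (value of joint start above 0.0045 m and value of joint selector between 1.9444 and 2.2444 rad), for 0.05 s.
At the end, for the whole second after the job is handed in: the selector rests at the orange mark (2.094 rad, within 0.15), the green button has been pressed after that and is up again, the red button is up, and graver, block and jar are within 30 mm of where they were (value of joint selector between 1.9444 and 2.2444 rad and value of joint each of start, stop below 0.0015 m and velocity of joint selector between -0.1 and 0.1 rad/s and distance of each of graver, block, jar from where it was at the start of the episode below 0.03 m); the robot touches nothing.
It fails at once if the selector goes past the orange mark, towards the next click (over 0.35 rad) (value of joint selector above 2.4444 rad).
It fails at once if the green button is pressed while the selector is not at the orange mark (value of joint start above 0.003 m and not (value of joint selector between 1.9444 and 2.2444 rad)).
It fails at once if the red stop button is pressed (value of joint stop above 0.003 m).
It fails at once if the selector is gripped or pushed hard (over 20 N) (contact force between the fingers and selector above 20 N).
It fails at once if the graver, block or jar is moved over 30 mm, lifted or carried (distance of any of graver, block, jar from where it was at the start of the episode above 0.03 m).
It also fails if it takes over 56 s, if anything falls off the work surface, if the arm or the gripper's body presses on something with over 40 N, if the wrist force passes 120 N, or if a joint passes its speed limit or range.

## Robot

A 6-joint arm with a two-finger parallel gripper is mounted at the origin on the work surface. World frame = base frame: x ahead of the robot, y to its left, z up, the work surface at z = 0. Lengths are in m, angles in rad, forces in N, time in s.
With the tool pointing down it reaches from about 0.325 to 0.775 m from the base axis. Payload 5.5 kg.
Tool frame: the origin (TCP) lies between the finger pads; the fingertips stand 8 mm ahead of it and the grasp point (between the pads) lies 11 mm behind it (tcp_to_tips is the distance from the TCP to the fingertips, in m); z points along the fingers, y is the line along which they close (so a half turn about z gives the same grasp; the last joint's range is limited). The gripper opens to 88 mm and grips with 3 to 60 N. Pads are 20 mm wide; open, the fingers measure 115 mm over their backs; the gripper's body (75 mm by 178 mm) begins 61 mm behind the grasp point.
Start: joints at [-1.277, 0.091, 1.231, -0, 1.82, -0.057], TCP at [0.206, -0.563, 0.231] pointing down, gripper open.
Joint ranges: [-2.87, 2.87], [-0.86, 2.18], [0.17, 2.46], [-1.51, 4.65], [0.06, 2.69], [-2.65, 2.65]. Speed limits (rad/s): [2.57, 2.57, 3.01, 3.14, 3.14, 3.14].

## Interface

Orientations are given as a unit quaternion [w, x, y, z].
In Python, from bench import * gives the robot as it stands. Calls block until the motion is done:
- move_to(position, orientation): joint-space move of the TCP to a pose.
- move_l(position, speed=0.15, orientation=None): straight line of the TCP; orientation=None keeps the orientation; speed is the mean speed in m/s.
- movej(angles): joint-space move.
- gripper_open() and close(): open the fingers fully, or close them until they stop; the grip force is fixed at half the most.
- hold(seconds).
- inverse_kinematics(position, orientation): joint angles nearest the present ones, or None.
- state(): the state.
- get_image(name): name is "scene" or "top" or "wrist"; returns a dict with "frame" (480x640x3 uint8, blue, green, red), "depth" (480x640 float32, m along the optical axis (not along the pixel's ray), 0 where there is no reading), "camera_matrix" (3x3 intrinsics, pixels), "view" (4x4, takes a point from world to camera coordinates). Camera axes: x right, y up, looking along -z (the intrinsics and any distortion apply to the point x, -y, -z); pixel columns grow to the right and rows downward; lengths in m; the calibration is good to about 2 mm. A picture is of the moment at which its call begins.
A pose or a line that the arm cannot do raises IKError and nothing moves.
- job_done(): hands the job in; it is judged then, once.
The state is a dict: "time": time; "joint_pos": joint angles; "dq": joint speeds; "joint_torque": joint torques, N m; "ee_pos": TCP position; "ee_rot": TCP orientation; "ft_force": force on the tool from outside, world axes, zero at the start; "moment": the same for the moment, N m; "finger_gap": finger opening in m; "finger_force": force on a finger pad.
Only numpy, scipy, OpenCV 4.12 (cv2) and the standard library are available. Lean on these libraries where they do the work, as an engineer would, in place of code of your own. Each camera call takes 0.05 s, during which the arm holds its last target. There are 200 camera calls.

## Working session

There is one attempt and no reset: what is moved stays moved. The work goes in short steps, each a Python script; the robot and the scene stay as the last script left them, time stands still between calls to the robot, and variables do not carry over. Pictures are saved under pics/ and viewed, at most 10 in all, crops included, and the job is handed in when it is done.

```bash
ls; mkdir -p pics
python3 - <<'E'
from bench import *
import cv2,numpy as np
for n in("top","scene"):
    g=get_image(n);cv2.imwrite(f"pics/{n}0.png",g["frame"]);np.savez(f"{n}0.npz",**g)
    print(n,g["camera_matrix"],g["view"],g.keys())
s=state();print(s)
E
```

```text
pics
top [[465.30243035   0.         321.54274526]
 [  0.         465.30243035 243.10774254]
 [  0.           0.           1.        ]] [[-0.02192621 -0.99968849 -0.01192308  0.05771287]
 [ 0.99573979 -0.02290488  0.08931765 -0.58828873]
 [-0.08956293 -0.00991388  0.99593182 -0.8414316 ]
 [ 0.          0.          0.          1.        ]] dict_keys(['frame', 'depth', 'camera_matrix', 'view'])
scene [[603.16530269   0.         312.31311412]
 [  0.         603.16530269 234.71061138]
 [  0.           0.           1.        ]] [[ 0.17916924  0.98374118 -0.01231525 -0.12364164]
 [-0.84070017  0.15959494  0.51744824  0.45494406]
 [ 0.51100059 -0.08235737  0.85562589 -1.54439083]
 [ 0.          0.          0.          1.        ]] dict_keys(['frame', 'depth', 'camera_matrix', 'view'])
{'time': 0.1, 'joint_pos': array([-1.27673872e+00,  9.18073695e-02,  1.23178144e+00, -9.31144719e-06,
        1.81980186e+00, -5.66771232e-02]), 'dq': array([ 0.00067411, -0.00158386, -0.00197042,  0.00021966, -0.00167093,
       -0.00247337]), 'joint_torque': array([ 2.77870546e-03, -4.47855234e+01, -4.07571423e+01,  7.00639025e-02,
        2.83530360e-02, -1.16258921e-04]), 'ee_pos': array([ 0.20608631, -0.56322242,  0.22959667]), 'ee_rot': array([-8.92148038e-04,  9.84662313e-01,  1.74468683e-01, -1.10934456e-04]), 'ft_force': array([-0.06300552, -0.63393587, -0.17786126]), 'moment': array([0.05656114, 0.00030674, 0.00538752]), 'finger_force': 0.0, 'finger_gap': 0.08761671786363709}
```

View pics/top0.png

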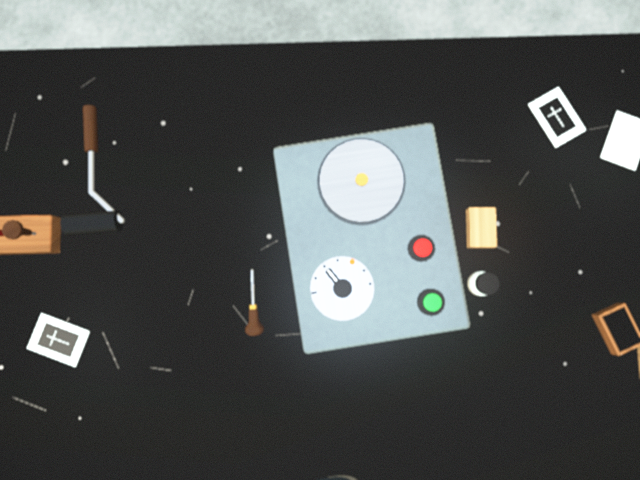

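The machine's lap points up in the image (+x world). The dial is at about (342,288) with its pointer up-left near (330,270), about the second click. The orange mark is at (352,261), green at (431,302), red at (423,248), the jar at (484,284), the block at (482,227) and the graver at (252,305).

```bash
cat > h.py <<'E'
import cv2,numpy as np
def ray(g,uv,z):
    K,V=g["camera_matrix"],g["view"];R,t=V[:3,:3],V[:3,3]
    d=np.linalg.inv(K)@[uv[0],uv[1],1];d=R.T@(d*[1,-1,-1]);c=-R.T@t
    return c+d*(z-c[2])/d[2]
def cen(m,roi):
    x0,y0,x1,y1=roi;k=np.zeros(m.shape,np.uint8);k[y0:y1,x0:x1]=m[y0:y1,x0:x1]
    n,l,s,c=cv2.connectedComponentsWithStats(k);i=1+np.argmax(s[1:,4]);return c[i],s[i,4],l==i
E
python3 - <<'E'
from h import *
g=np.load("top0.npz");f=g["frame"];hsv=cv2.cvtColor(f,cv2.COLOR_BGR2HSV);H,S,Vv=cv2.split(hsv)
D=g["depth"]
P={}
for n,m,roi,z in[("green",(H>50)&(H<75)&(S>120),(410,285,455,320),.075),("red",((H<8)|(H>172))&(S>130),(400,230,445,265),.075),
 ("orange",(H>8)&(H<25)&(S>90),(340,252,362,268),.063),("hub",Vv<90,(325,275,358,300),.094),("yel",(H>20)&(H<35)&(S>90),(350,170,375,190),.078)]:
    c,a,l=cen((m).astype(np.uint8),roi);V=g["view"];K=g["camera_matrix"]
    d=np.median(D[l]);p=np.linalg.inv(K)@[c[0],c[1],1]*d;p=V[:3,:3].T@(p*[1,-1,-1]-V[:3,3])
    P[n]=ray(g,c,z);print(n,c,a,P[n].round(4),"depth",p.round(4))
# plate: bright ellipse
roi=f[245:330,300:385];m=((Vv>205)&(S<25)).astype(np.uint8)
c,a,l=cen(m,(300,245,385,330));cs,_=cv2.findContours(l.astype(np.uint8),0,2);e=cv2.fitEllipse(cv2.convexHull(max(cs,key=len)));print("plate",e,ray(g,e[0],.063))
# housing
mm=((Vv>110)).astype(np.uint8);c,a,l=cen(mm,(265,110,475,360));cs,_=cv2.findContours(l.astype(np.uint8),0,2);r=cv2.minAreaRect(max(cs,key=len))
b=np.array([ray(g,q,.06)[:2] for q in cv2.boxPoints(r)]);print(r,b,b.mean(0),np.linalg.norm(b-np.roll(b,1,0),axis=1))
e=b-np.roll(b,1,0);print("ang",np.degrees(np.arctan2(e[:,1],e[:,0])))
print(np.degrees(np.arctan2(*(P["red"]-P["green"])[1::-1])))
cv2.imwrite("pics/c.png",cv2.resize(f[230:340,280:460],None,fx=4.4,fy=4.4,interpolation=cv2.INTER_CUBIC))
E
```

```text
green [432.03859649 301.95789474] 285 [ 0.4781 -0.1456  0.075 ] depth [ 0.4784 -0.1441  0.0818]
red [422.31756757 247.21283784] 296 [ 0.5738 -0.1327  0.075 ] depth [ 0.5733 -0.1314  0.0814]
orange [351.64285714 261.21428571] 14 [ 0.5526 -0.0087  0.063 ] depth [ 0.5526 -0.0087  0.0633]Traceback (most recent call last):
  File "<stdin>", line 7, in <module>
  File "h.py", line 8, in cen
    n,l,s,c=cv2.connectedComponentsWithStats(k);i=1+np.argmax(s[1:,4]);return c[i],s[i,4],l==i
                                                    ~~~~~~~~~^^^^^^^^^
    return _wrapfunc(a, 'argmax', axis=axis, out=out, **kwds)
    return bound(*args, **kwds)
ValueError: attempt to get argmax of an empty sequence
```

View pics/scene0.png

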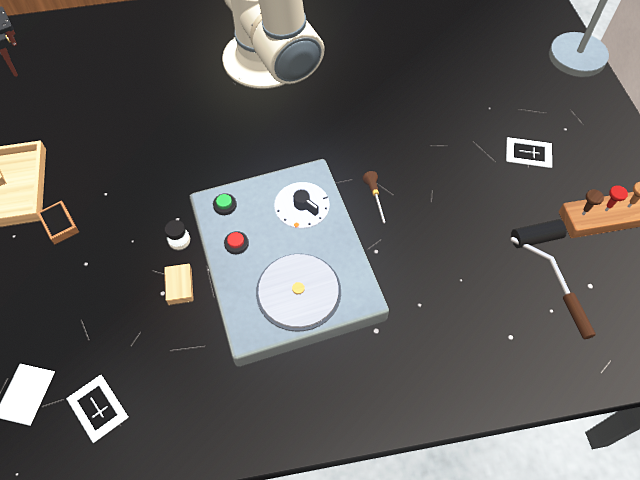

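Scene view: green is at (224,203), red at (236,241), and the pointer at (308,203) points toward +x and a bit left. The lap is on the far side.

Run:
```python
from h import *
g=np.load("top0.npz");f=g["frame"];hsv=cv2.cvtColor(f,cv2.COLOR_BGR2HSV);H,S,Vv=cv2.split(hsv)
D=g["depth"];V=g["view"];K=g["camera_matrix"]
print(f[288,342],f[180,362],f[300,320],f[230,340])
vv,uu=np.mgrid[0:480,0:640];p=np.stack([(uu-K[0,2])/K[0,0]*D,-(vv-K[1,2])/K[1,1]*D,-D],-1)
W=(p-V[:3,3])@V[:3,:3]
def circ(m,roi,z,n):
    c,a,l=cen(m.astype(np.uint8),roi);cs,_=cv2.findContours(l.astype(np.uint8),0,2);h=cv2.convexHull(max(cs,key=len))
    e=cv2.fitEllipse(h);P=ray(g,e[0],z);print(n,a,np.round(e[0],1),np.round(e[1],1),P.round(4),"z",np.median(W[...,2][l]).round(4));return P
gr=circ((H>50)&(H<75)&(S>120),(410,285,455,320),.0815,"green")
rd=circ(((H<8)|(H>172))&(S>130),(400,230,445,265),.0815,"red")
pl=circ((Vv>170)&(S<22),(300,245,385,330),.063,"plate")
orr=circ((H>8)&(H<25)&(S>90),(340,252,362,268),.063,"orange")
ptr=W[...,2]; m=(ptr>.082)&(ptr<.11)
c,a,l=cen(m.astype(np.uint8),(300,245,385,330))
q=W[l][:,:2];print("knob",a,q.mean(0),np.median(W[l][:,2]))
hz=abs(W[...,2]-.06)<.004
c,a,l=cen((W[...,2]>.05).astype(np.uint8),(255,100,490,370));cs,_=cv2.findContours(l.astype(np.uint8),0,2)
r=cv2.minAreaRect((W[...,:2][l]*1000).astype(np.float32));print("housing",r)
def a(v):return np.degrees(np.arctan2(v[1],v[0]))
print("yaw gr",a(rd-gr),"orange dir",a(orr-pl)," expect yaw-30, len",np.linalg.norm(orr-pl))
for y in[a(rd-gr)]:
    t=np.radians(y);R=np.array([[np.cos(t),-np.sin(t)],[np.sin(t),np.cos(t)]])
    print("origin from btn",((gr+rd)/2)[:2]-R@[0,-.085],"from plate",pl[:2]-R@[0,.065])
    d=q-pl[:2];far=d[np.linalg.norm(d,axis=1)>.024];print("ptr dir",a(far.mean(0)),np.linalg.norm(d,axis=1).max(),"sel deg",y+90-a(far.mean(0)))
cv2.imwrite("pics/c.png",cv2.resize(f[230:340,280:460],None,fx=4.4,fy=4.4,interpolation=cv2.INTER_CUBIC))
```

```text
[111 108 102] [144 242 252] [255 254 252] [216 208 185]
green 285 [432. 302.] [18.3 19. ] [ 0.4784 -0.1442  0.0815] z 0.0817
red 296 [422.3 247.2] [18.9 19.3] [ 0.5733 -0.1314  0.0815] z 0.0815
plate 2855 [341.7 287.9] [64. 65.] [0.5058 0.0101 0.063 ] z 0.0629
orange 14 [351.6 261.1] [3.2 4.1] [ 0.5529 -0.0086  0.063 ] z 0.0632
knob 405 [0.51110999 0.01506461] 0.09350934652272722
housing ((598.118408203125, -42.78318786621094), (380.2410583496094, 300.4041442871094), 7.7380499839782715)
yaw gr 7.661646491174889 orange dir -21.702071529285362  expect yaw-30, len 0.05068732247365221
origin from btn [ 0.51449448 -0.05356007] from plate [ 0.51443973 -0.05429053]
ptr dir 39.0288212085759 0.041610933200973275 sel deg 58.63282528259899
```

View pics/c.png

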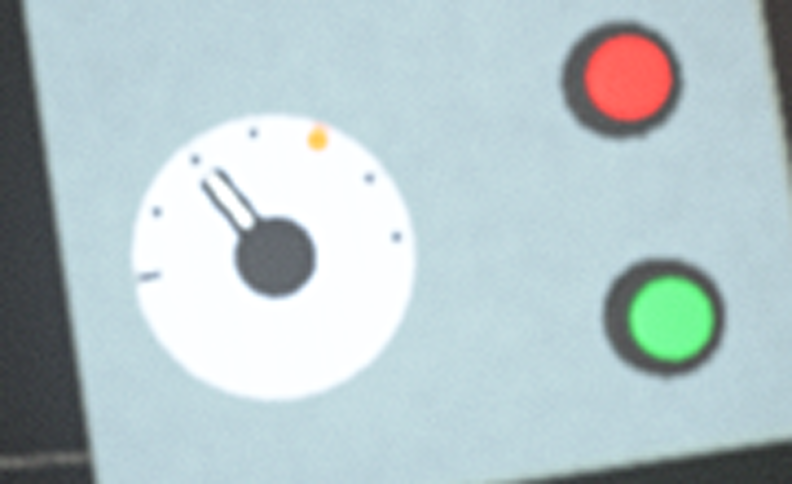

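The dial centre is at (0.506, 0.010), machine yaw is about 7.7°, and the selector is at click 2 (60°). Two clicks remain. I'll close the fingers, approach the pointer's trailing side and push in small arc steps.

```bash
cat >> h.py <<'E'
from bench import *
C=np.array([.5059,.0103]);YAW=7.7
def pose(s,z=.080,r=.035,off=.0195):
    p=np.radians(YAW+90-s);u=np.array([np.cos(p),np.sin(p)]);n=np.array([-u[1],u[0]])
    return [*(C+r*u+off*n),z],[0,np.cos(p/2),np.sin(p/2),0],n
def force(n):
    return float(np.mean([(hold(.02),state()["ft_force"][:2]@n)[1] for _ in range(3)]))
def push(s0,s1,step,sp=.03):
    p,q,n=pose(s0);b=force(n);pk=0;fs=[]
    for s in np.arange(s0+step,s1+.01,step):
        p,q,n=pose(s);move_l(p,sp,q);f=force(n)-b;fs.append((float(s),round(f,2)));pk=max(pk,f)
        if pk>1.2 and f<.4*pk or f>8: break
    print(fs,"t",state()["time"]);return s
def look(name):
    g=get_image("top");D=g["depth"];V=g["view"];K=g["camera_matrix"]
    vv,uu=np.mgrid[0:480,0:640];p=np.stack([(uu-K[0,2])/K[0,0]*D,-(vv-K[1,2])/K[1,1]*D,-D],-1)
    W=(p-V[:3,3])@V[:3,:3];d=W[...,:2]-C;rr=np.linalg.norm(d,axis=2)
    m=(W[...,2]>.084)&(W[...,2]<.1)&(rr>.022)&(rr<.044);v=d[m].mean(0)
    print("sel deg",YAW+90-np.degrees(np.arctan2(v[1],v[0])),m.sum())
    cv2.imwrite(f"pics/{name}.png",g["frame"])
E
python3 - <<'E'
from h import *
close();print("gap",state()["finger_gap"])
p,q,n=pose(38,z=.15);move_to(p,q);print("t",state()["time"])
p,q,n=pose(38);move_l(p,.1);print("t",state()["time"],state()["ft_force"])
push(38,80,3)
E
```

```text
gap 0.0006559063504003137
t 3.8833
t 4.7333 [ 0.0363047  -0.51177774  0.63481806]
[(41.0, 0.4), (44.0, 0.26), (47.0, 0.46), (50.0, 0.85), (53.0, -0.03), (56.0, 0.78), (59.0, 0.44), (62.0, -0.04), (65.0, 0.22), (68.0, 1.31), (71.0, 1.78), (74.0, 1.95), (77.0, 1.0), (80.0, -0.25)] t 8.9833
```

Run:
```python
from h import *
look("k1")
push(80,104,3)
```

```text
sel deg nan 0
[(83.0, 0.51), (86.0, 0.2), (89.0, -0.28), (92.0, 0.72), (95.0, -0.04), (98.0, 0.81), (101.0, 1.57), (104.0, 1.82)] t 11.4833h.py:26: RuntimeWarning: Mean of empty slice.
  m=(W[...,2]>.084)&(W[...,2]<.1)&(rr>.022)&(rr<.044);v=d[m].mean(0)
  ret = um.true_divide(
```

View pics/k1.png

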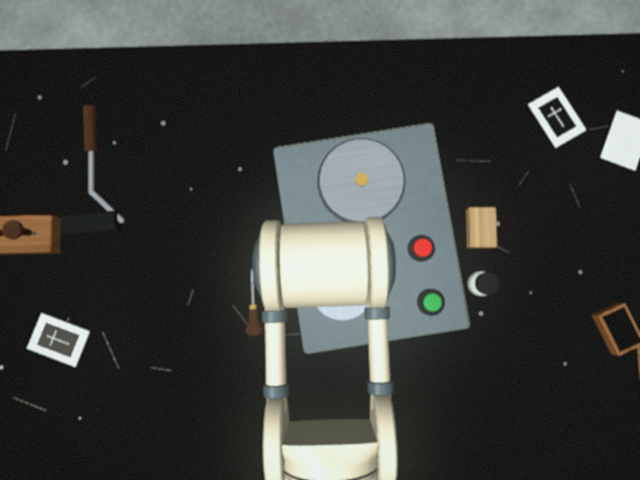

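The arm hides the dial from above, but the force pattern repeats 30° later, so the first click worked. I'll continue to the second hump, then retreat and look.

Run:
```python
from h import *
p,q,n=pose(104);b=force(n)
fs=[]
for s in (106,108,110,112):
    p,q,n=pose(s);move_l(p,.03,q);f=force(n);fs.append((s,round(f,2)))
    if f<.2 and s>106: break
print(b,fs,state()["time"])
p,q,n=pose(s-20);move_l(p,.06,q)
p[2]=.16;move_l(p,.12);q0=q
move_to([.478,-.32,.2],[0,1,0,0]);look("k2");print(state()["time"])
```

```text
1.991414367626006 [(106, 0.98), (108, 0.86), (110, -0.08)] 12.4333
sel deg 120.33006324571535 77
15.1583
```

View pics/k2.png

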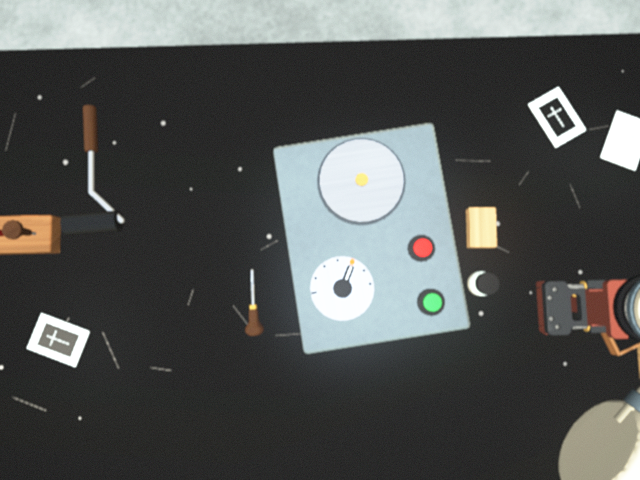

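The selector is at 120.3°, pointing at the orange dot near (352,261), and nothing else has moved. Now the green button at (0.478,-0.144).

Run:
```python
from h import *
x,y=.4784,-.1442;q=[0,1,0,0]
move_to([x,y,.13],q);hold(.3);b=state()["ft_force"][2];move_l([x,y,.093],.06)
fs=[]
for z in np.arange(.0895,.0795,-.001):
    move_l([x,y,z],.03);hold(.08);f=state()["ft_force"][2]-b;fs.append((round(float(z),4),round(float(f),2),round(float(state()["ee_pos"][2]),4)))
    if f>7:break
hold(.2);print(fs,state()["time"])
move_l([x,y,.15],.08);move_to([.478,-.32,.2],q);hold(.3);look("k3");print(state()["time"])
```

```text
[(0.0895, 0.73, 0.09), (0.0885, 1.83, 0.0887), (0.0875, 1.84, 0.0876), (0.0865, 2.44, 0.0866), (0.0855, 3.41, 0.0856), (0.0845, 2.81, 0.0846), (0.0835, 7.37, 0.0843)] 19.5583
sel deg 120.50597053878096 81
21.65
```

View pics/k3.png

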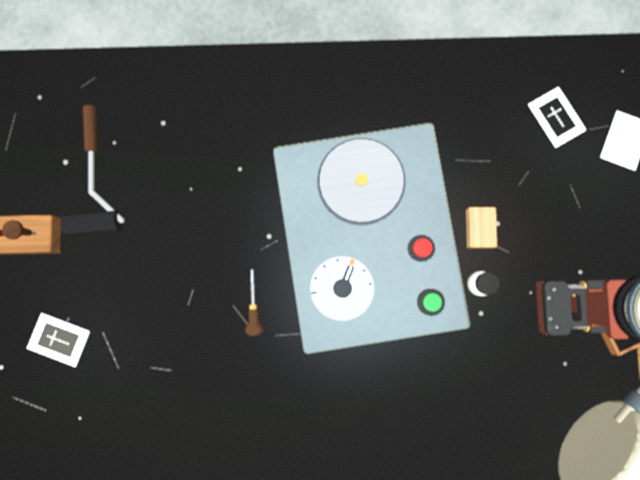

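The press met a hard stop at about 6 mm of travel, the selector is still at orange, and the arm is clear.

```bash
python3 -c "
from bench import *
print(job_done())"
```

```text
the job is handed in; nothing more can be done
None
```

The job is handed in: the selector rests at the orange mark (about 120°), the green button was pressed to its stop (about 6 mm) and released, and the arm finished clear with nothing else visibly moved; no verdict came back.

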